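# Clamp a test panel on the drawdown plate and set the film applicator on it

### The job

Set up the drawdown plate for the next coating: slide the white test panel lengthwise along the bed, under the raised clamp foot, until its end is up against the stop and it lies square and centred on the bed. Then press the red handle of the sprung clamp lever down until the spring catch holds it by itself, and then set the steel film applicator gently on the panel, squarely across it and on the half next to the clamp. Leave the timer, the marker and the pink cup where they are.

Things in the scene. Friction and masses are not known exactly. Their poses are not given: they have to be found in the camera images.
- station: Drawdown plate, fixed: grey base 250 x 132 mm, top 15 mm above the bench, with an aluminium bed 50 mm wide whose flat top is at z = 37 mm, x = -115 to +107, y = -25 to +25 mm. Origin at bench height under the middle of a fully seated panel; x along the bed towards the clamp, y to the left, z up. The panel overhangs the bed by 7.5 mm each side, so fingers can straddle it.
- stop (a point): Middle of the face of the end stop at bed height, station x = +100, y = 0, z = +37 mm; the face looks to the station's -x. The stop is a steel ledge 44 mm wide, 10 mm above the bed. A seated panel's end touches it, the panel's middle then being at station x = 0.
- foot (a point): Middle of the underside of the sprung black rubber clamp foot (16 x 50 mm) under the lever, moving with it; at station x = +85 mm. Raised, it clears a lying panel by 12 mm or more (least at the hinge side, y = +25 mm). Hinge post: station y = +39 to +61 mm; catch: y = -40 to -64 mm; both stand beside the panel near x = +65 to +115 mm.
- panel: Test panel, white flat plate with bare aluminium edges, 200 (x) x 65 (y) x 6 (z) mm, about 0.2 kg; both faces and ends are alike. Origin: centre of its underside. Starts on a low grey rest 16 mm high and 48 mm wide (cross bars at x = +-62 mm of the panel), its long edges overhanging. The side post of the hood rises from x = 0.31, y = 0.39 m on, to the left of it: come round it.
- handle (a point): Middle of the top face of the red handle (34 x 42 mm, 16 mm thick) at the lever's free end; its z is the normal of that face and leans with the lever. Station x = +85 mm, 142 mm along the lever from the hinge axis and 12 mm above the lever's centre line; about 140 mm above the bench when raised, 62 mm when held by the catch.
- lever_hinge (a point): Centre of the lever's hinge, at station x = +85, y = +50, z = +50 mm; the hinge axis is the station's x axis. The lever points to the station's -y.
- clamp_lever (a joint): Lever angle, rad: 0 = raised by its spring, grows as the handle is pressed down; the catch snaps over at 0.59 to 0.60, hard stop 0.635. Released there it settles at 0.585 to 0.60, held by the catch; released earlier it springs up again. With the panel in, the handle takes about 2 N at first, 4 N from 0.45 on (catch ramp), 8 N just before the catch snaps over and 14 N at the hard stop.
- catch (a joint): Angle of the spring catch, rad: 0 = upright at home; the lever's lug pushes it aside to about 0.2 on the way down; back near 0 once it has snapped over the lug.
- applicator: Film applicator: solid steel bar 52 mm long (y) x 34 mm (x; 30 mm wide above 12 mm height), 26 mm high, with a dark grip ridge 12 mm wide on top up to 39 mm; 0.3 kg. Origin: centre of its underside. Starts upright on the bench, front right. On the panel its y lies across the panel.
- timer: Small white bench timer, 62 x 66 x 20 mm, lying on the bench. Origin: centre of its underside. Bystander.
- marker: Red and white marker pen, 135 mm long, lying on the bench. Origin: centre of its underside. Bystander.
- cup_pink: Cup of pink paint, 75 mm wide, 86 mm high, standing behind the drawdown plate. Origin: centre of its underside. Bystander.
Things that resemble listed ones, but are neither listed nor needed, are in the scene too. Several things have the shape of the applicator; the one meant has the colours described above.

How it is judged:
On the way, in this order (a step that is already met when the one before it is completed fails the run):
1. the panel lies on the bed, its end at the stop and centred, with the lever still up (x of panel in the frame of station between -0.005 and 0.005 m and y of panel in the frame of station between -0.007 and 0.007 m and z of panel in the frame of station between 0.034 and 0.04 m and angle between the x axis of panel and the x axis of station, either way round below 0.06 rad and value of joint clamp_lever below 0.2 rad), for 0.2 s.
2. the lever is down, held by the catch with nothing pressing on it (value of joint clamp_lever above 0.57 rad and value of joint catch below 0.06 rad and contact force between each of the arm, the fingers and clamp_lever below 0.2 N), for 0.3 s.
At the end, for the whole second after the job is handed in: Lever held down by the catch; panel end within 6 mm of the stop, centred within 8 mm, square within 4 degrees, pressed by the foot; applicator upright and at rest on the panel, its centre 0 to 65 mm from the panel's middle towards the clamp, within 10 mm of the centre line, square within 8 degrees (value of joint clamp_lever above 0.57 rad and value of joint catch below 0.06 rad and x of panel in the frame of station between -0.006 and 0.006 m and y of panel in the frame of station between -0.008 and 0.008 m and angle between the x axis of panel and the x axis of station, either way round below 0.07 rad and contact force between clamp_foot and panel above 3 N and z of applicator in the frame of station between 0.041 and 0.046 m and angle between applicator's own z axis and vertical below 0.05 rad and x of applicator in the frame of station between 0 and 0.065 m and y of applicator in the frame of station between -0.01 and 0.01 m and angle between the y axis of applicator and the y axis of station, either way round below 0.15 rad and linear speed of applicator below 0.02 m/s); the robot touches nothing.
It fails at once if the applicator strikes the panel hard (contact force between applicator and panel above 90 N).
It fails at once if the timer, the marker or the pink cup is pushed away (distance of any of timer, marker, cup_pink from where it was at the start of the episode above 0.04 m).
It also fails if it takes over 64 s, if anything falls off the work surface, if the arm or the gripper's body presses on something with over 40 N, if the wrist force passes 120 N, or if a joint passes its speed limit or range.

### The arm

A 6-joint arm with a two-finger parallel gripper is mounted at the origin on a cart in front of the work surface, level with it; the furniture and walls round the work are solid. World frame = base frame: x ahead of the robot, y to its left, z up, the work surface at z = 0. Lengths are in m, angles in rad, forces in N, time in s.
With the tool pointing down it reaches from about 0.375 to 0.9 m from the base axis. Payload 3.1 kg.
Tool frame: the origin (TCP) lies at the very end of the fingers, on their centre line; the grasp point (between the pads) lies 19 mm behind it; z points along the fingers, y is the direction in which the jaws open and shut (so a half turn about z gives the same grasp; the last joint's range is limited). The gripper opens to 85 mm and grips with 20 to 120 N. Pads are 22 mm wide; open, the fingers measure 114 mm over their backs; the gripper's body (76 mm by 85 mm) begins 54 mm behind the grasp point. The pads swing forward as they close: fully open they stand 13 mm farther back than shut.
Start: joints at [0.989, 0.527, 1.433, -0, 1.181, -0.178], TCP at [0.246, 0.575, 0.231] pointing down, gripper open.
Joint ranges: [-3.08, 3.08], [-0.75, 2.2], [0.22, 2.44], [-1.43, 4.57], [0, 2.65], [-2.85, 2.85]. Speed limits (rad/s): [2.79, 2.79, 3.14, 3.14, 3.14, 3.14].

### API

Orientations are given as a unit quaternion [x, y, z, w].
In Python, from station import manip gives the robot as it stands.
- The arm moves only by the tool send_rows, never from a script. Its argument "motion" is a list of rows, each an object with "gripper": the finger opening in mm, from 0 to 85.4; "travel": the shift along the tool's x, y, z in mm, a list of three; "rotation": the turn, a rotation vector about the tool's x, y, z in degrees, a list of three. In form: [{"gripper": gripper, "travel": [x, y, z], "rotation": [ax, ay, az]}, ...]. A call has 1 to 12 rows; each row shifts and turns the commanded pose from where the row before left it, along the tool's axes as they then stand; what a row does not reach is not made up. A row lasts 1/12 s, in which the tool goes at most 41.7 mm and 7.16 degrees, less where a joint would pass 70% of its speed; a pose out of reach is approached as far as the arm can. A call is refused whole if a number of a shift passes 41.7 or a number of a turn 7.16, either way. A call with a gripper value outside its range is refused whole. The fingers move at their own pace and stop on an object; "newtons" is the grip in N (left out, the last holds). Time passes only in rows, so rows that do not move let the fingers close. It gives the time, the measured TCP pose, the force and the opening at its end, in the units of the state.
- manip.sense(): the state, without advancing time (a new reading comes with each control period).
- manip.snapshot(name): name is "scene" or "side" or "wrist"; returns the picture (420x560x3 uint8, red, green, blue); there is no depth.
- manip.calibration(name): a dict with "fx", "fy", "cx", "cy" (pixels), "cam_to_world" (4x4, takes a point from camera to world coordinates). Camera axes: x right, y down, z forward; pixel columns grow to the right and rows downward; lengths in m; the calibration is good to about 2 mm. A picture is of the moment at which its call begins: read the wrist's pose just before it. calibration takes no time and is no camera call; for the wrist camera it gives the pose at the moment of the call.
- manip.sign_off(): hands the job in, once; it reports no verdict.
The state is a dict: "t": time; "q": joint angles; "qd": joint speeds; "tau": joint torques, N m; "tcp_pos": TCP position; "tool_rot": TCP orientation; "force": force on the tool from outside, world axes, zero at the start; "ft_torque": the same for the moment, N m; "finger_gap": opening from 0.0 (shut) to 1.0 (fully open).
Only numpy, scipy, OpenCV 4.12 (cv2) and the standard library are available. Lean on these libraries where they do the work, as an engineer would, in place of code of your own. Each camera call takes 0.05 s, during which the arm holds its last target. There are 200 camera calls.

## Working session

There is one attempt and no reset: what is moved stays moved. The work goes in short steps, Python scripts to look and compute and a tool call to move; the robot and the scene stay as the last step left them, time stands still between calls to the robot, and variables do not carry over. Pictures are saved under pics/ and viewed, about 8 in all and at most 12, crops included, and the job is handed in when it is done.

Besides the shell and the picture viewer there is one more tool, called after ">>>" as name(argument=value, ...), one argument or row to a line, values as JSON. send_rows: Moves the arm, as the interface text tells. Its arguments: {"type":"object","properties":{"motion":{"type":"array","items":{"type":"object","properties":{"gripper":{"type":"number"},"travel":{"type":"array","items":{"type":"number"}},"rotation":{"type":"array","items":{"type":"number"}}}}},"newtons":{"type":"number"}},"required":["motion"]}

```bash
mkdir -p pics; ls
cat > h.py <<'E'
import sys; sys.path.insert(0,'.')
from station import manip
import numpy as np, cv2
from scipy.spatial.transform import Rotation as R
def save(n,img): cv2.imwrite('pics/'+n+'.png',img[:,:,::-1])
def px2w(cal,u,v,z):
    T=np.array(cal['cam_to_world']);d=T[:3,:3]@np.array([(u-cal['cx'])/cal['fx'],(v-cal['cy'])/cal['fy'],1]);o=T[:3,3]
    return o+d*(z-o[2])/d[2]
def w2px(cal,p):
    T=np.array(cal['cam_to_world']);c=T[:3,:3].T@(np.array(p)-T[:3,3])
    return np.array([cal['fx']*c[0]/c[2]+cal['cx'],cal['fy']*c[1]/c[2]+cal['cy']])
E
python3 - <<'E'
from h import *
s=manip.sense();print(s['t'],s['tcp_pos'],s['tool_rot'],s['finger_gap'])
a=manip.snapshot('scene');b=manip.snapshot('side')
for n in('scene','side','wrist'):
    c=manip.calibration(n);print(n,c['fx'],c['cx'],c['cy'],np.round(c['cam_to_world'],3).tolist())
save('s0',a);save('side0',b)
save('s0b',cv2.resize(a,(784,588)));save('side0b',cv2.resize(b,(784,588)))
E
```

```text
pics
0.0 [0.24514794 0.57412425 0.23031571] [ 2.00538754e-01  9.79685136e-01 -1.03496287e-03 -4.14248586e-04] 1.0007282800722515
scene 410.5086969896972 275.56906454953344 209.03555190700214 [[0.739, -0.429, 0.519, -0.077], [-0.674, -0.471, 0.569, -0.936], [0.0, -0.77, -0.638, 0.898], [0.0, 0.0, 0.0, 1.0]]
side 397.37502637892624 285.96709970292557 203.23929151498902 [[-0.078, -0.425, 0.902, -0.523], [-0.997, 0.057, -0.059, -0.174], [-0.026, -0.903, -0.428, 0.635], [0.0, 0.0, 0.0, 1.0]]
wrist 327.4562252539221 283.56683473779196 205.56346523763565 [[0.393, 0.88, 0.268, 0.177], [0.92, -0.375, -0.117, 0.603], [-0.002, 0.293, -0.956, 0.373], [0.0, 0.0, 0.0, 1.0]]
```

View pics/s0b.png

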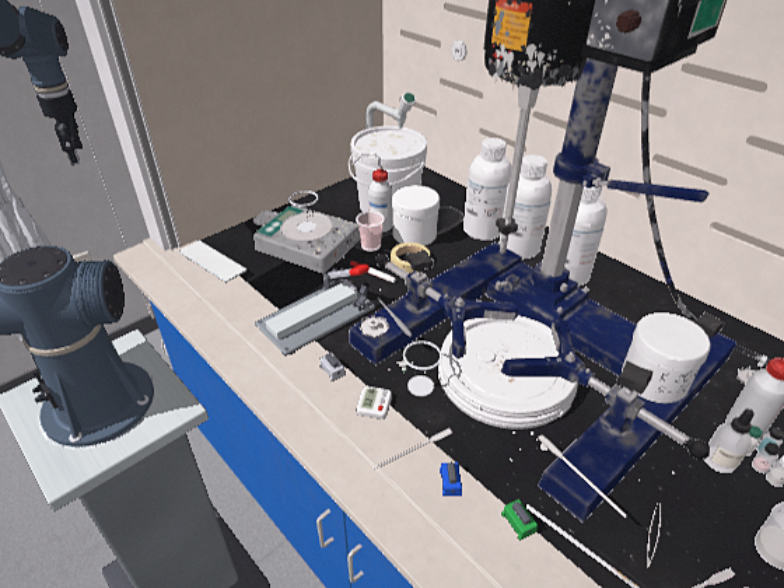

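View pics/side0b.png

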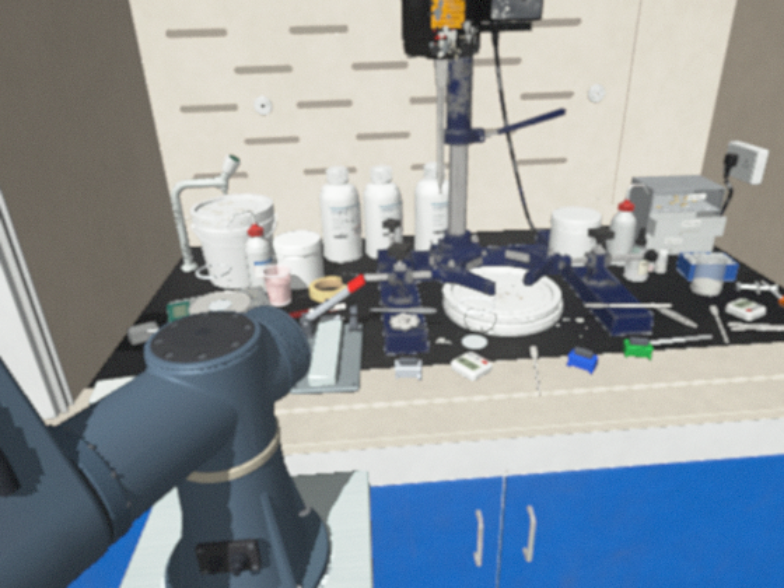

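The scene view shows the panel at (212,260), the station bed at about (315,310), and the red handle at about (357,270), with the marker possibly beside it. The possible applicators are steel/grey (332,366), blue (450,478) and green (518,518). I choose the steel one and will check it in a close crop.

Run:
```python
from h import *
a=cv2.imread('pics/s0.png');save('c0',cv2.resize(a[160:290,120:320],None,fx=4,fy=4,interpolation=cv2.INTER_CUBIC)[:,:,::-1])
c=manip.calibration('scene')
for n,u,v,z in [('panel',212,260,.022),('bed near',262,325,.015),('appl',332,366,.02),('cup',370,245,.04),('handle',357,270,.14),('blue',450,478,.02)]:
    print(n,px2w(c,u/1.4,v/1.4,z).round(3))
```

```text
panel [0.395 0.243 0.022]
bed near [ 0.358 -0.044  0.015]
appl [ 0.394 -0.254  0.02 ]
cup [0.722 0.001 0.04 ]
handle [ 0.546 -0.16   0.14 ]
blue [ 0.382 -0.597  0.02 ]
```

View pics/c0.png

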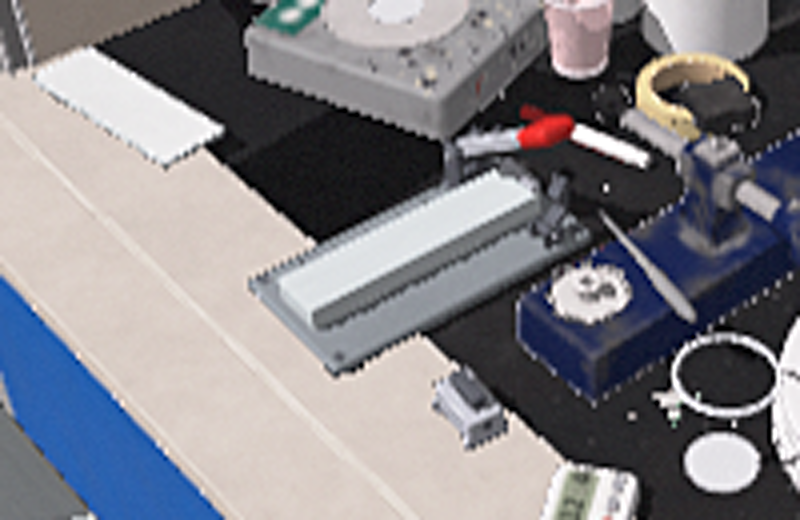

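Run:
```python
from h import *
c=manip.calibration('scene')
f=lambda u,v,z:px2w(c,120+u/4,160+v/4,z)
P=[f(*p,.022) for p in [(35,73),(92,47),(222,132),(165,165)]]
for p in P:print('pan',p.round(3))
print([np.linalg.norm(P[i]-P[(i+1)%4]).round(3) for i in range(4)],np.mean(P,0).round(3))
for p in [(250,284),(338,375),(590,238)]: print('base',f(*p,.015).round(4))
for p in [(280,288),(315,313),(495,170),(545,196)]: print('bed',f(*p,.037).round(4))
for n,p,z in [('hand',(547,128),.14),('mk',(650,160),.01),('appl bot',(470,447),0),('appl bot r',(507,430),0),('ridge l',(458,370),.039),('ridge r',(490,408),.039),('timer',(590,500),.02),('mk tip',(530,107),.01)]: print(n,f(*p,z).round(4))
```

```text
pan [0.356 0.341 0.022]
pan [0.416 0.344 0.022]
pan [0.436 0.148 0.022]
pan [0.375 0.14  0.022]
[np.float64(0.059), np.float64(0.197), np.float64(0.061), np.float64(0.201)] [0.396 0.243 0.022]
base [ 0.3501 -0.03    0.015 ]
base [ 0.3442 -0.1598  0.015 ]
base [ 0.586  -0.1698  0.015 ]
bed [ 0.3541 -0.0721  0.037 ]
bed [ 0.3582 -0.1135  0.037 ]
bed [ 0.568  -0.0703  0.037 ]
bed [ 0.5769 -0.1246  0.037 ]
hand [ 0.5524 -0.1607  0.14  ]
mk [ 0.6969 -0.1232  0.01  ]
appl bot [ 0.3805 -0.2709  0.    ]
appl bot r [ 0.4107 -0.2761  0.    ]
ridge l [ 0.4002 -0.2355  0.039 ]
ridge r [ 0.3938 -0.2805  0.039 ]
timer [ 0.4012 -0.3789  0.02  ]
mk tip [0.6693 0.0068 0.01  ]
```

Steel applicator confirmed at about (0.394,-0.258), grey with a dark ridge, beside the station. From the corners the panel is at (0.396,0.243) with yaw −84.5° and sides of about 197 x 60 mm (true 200 x 65). The station origin is at about (0.471,-0.098), yaw −2.5°. I'll come round the post and look from above the panel.

>>> send_rows(
  motion=[
    {"gripper": 85,"travel": [-10.5,-37.4,0],"rotation": [0,0,0]},
    {"gripper": 85,"travel": [-10.5,-37.4,0],"rotation": [0,0,0]},
    {"gripper": 85,"travel": [-10.5,-37.4,0],"rotation": [0,0,0]},
    {"gripper": 85,"travel": [-10.5,-37.4,0],"rotation": [0,0,0]},
    {"gripper": 85,"travel": [-20,-24,0],"rotation": [0,0,0]},
    {"gripper": 85,"travel": [-20,-24,0],"rotation": [0,0,0]},
    {"gripper": 85,"travel": [-20,-24,0],"rotation": [0,0,0]},
    {"gripper": 85,"travel": [-20,-24,0],"rotation": [0,0,0]},
    {"gripper": 85,"travel": [-37,0,0],"rotation": [0,0,0]},
    {"gripper": 85,"travel": [-37,0,0],"rotation": [0,0,0]},
    {"gripper": 85,"travel": [-37,0,0],"rotation": [0,0,0]},
    {"gripper": 85,"travel": [-37,0,0],"rotation": [0,0,0]},
  ],
)

```text
t: 1.1
tcp_pos: [0.3985, 0.2416, 0.2313]
tool_rot: [0.201, 0.98, 0.0, -0.0]
force: [1.6, 0.2, -0.3]
finger_gap: 0.995
```

>>> send_rows(
  motion=[
    {"gripper": 85,"travel": [0,0,0],"rotation": [0,0,6.8]},
    {"gripper": 85,"travel": [0,0,0],"rotation": [0,0,6.8]},
    {"gripper": 85,"travel": [0,0,0],"rotation": [0,0,6.8]},
    {"gripper": 85,"travel": [0,0,0],"rotation": [0,0,6.8]},
    {"gripper": 85,"travel": [0,0,0],"rotation": [0,0,6.8]},
    {"gripper": 85,"travel": [0,0,0],"rotation": [0,0,6.8]},
    {"gripper": 85,"travel": [0,0,0],"rotation": [0,0,6.8]},
    {"gripper": 85,"travel": [0,0,0],"rotation": [0,0,6.8]},
    {"gripper": 85,"travel": [0,0,0],"rotation": [0,0,6.8]},
    {"gripper": 85,"travel": [0,0,0],"rotation": [0,0,0]},
    {"gripper": 85,"travel": [0,0,0],"rotation": [0,0,0]},
  ],
)

```text
t: 2.02
tcp_pos: [0.3971, 0.2427, 0.2311]
tool_rot: [0.67, 0.742, -0.0, -0.0]
force: [-0.0, -1.0, -0.4]
finger_gap: 0.994
```

```bash
cat >> h.py <<'E'
def st():
    s=manip.sense();r=R.from_quat(s['tool_rot']);m=r.as_matrix()
    print('t',round(s['t'],2),'p',np.round(s['tcp_pos'],4),'psi',round(np.degrees(np.arctan2(m[1,0],m[0,0])),2),'tilt',np.round(m[:2,2],3),'F',np.round(s['force'],1),'gap',round(s['finger_gap']*85.4,1)); return s,m
def go(x,y,z):
    s,m=st();print('travel mm',np.round(m.T@(np.array([x,y,z])-s['tcp_pos'])*1000,1))
E
python3 - <<'E'
from h import *
s,m=st();c=manip.calibration('wrist');a=manip.snapshot('wrist');save('w1',a)
print(np.round(c['cam_to_world'],4).tolist())
for p in [(35,73),(92,47),(222,132),(165,165)]:
    w=px2w(manip.calibration('scene'),120+p[0]/4,160+p[1]/4,.022);print(w2px(c,w).round())
g=cv2.cvtColor(a,cv2.COLOR_RGB2GRAY);print(g[::60,::40])
E
```

```text
t 2.02 p [0.3971 0.2427 0.2311] psi 95.84 tilt [-0.001 -0.   ] F [-0.  -1.  -0.4] gap 84.9
[[0.9948, 0.0975, 0.0288, 0.3898], [0.1016, -0.9509, -0.2924, 0.3161], [-0.0012, 0.2938, -0.9559, 0.3736], [0.0, 0.0, 0.0, 1.0]]
[253.  76.]
[312.  79.]
[308. 257.]
[256. 258.]
[[148 148 154 154 214 212  96 100  96  98 100 101  96  94]
 [150 155 150 161 217 215 212 212 217  47  48  53  45  51]
 [159 160 163 165 221 215 218 231  28  48  46  47 237 238]
 [157 102 102 100 220 214 215 232  36  52  43 134  91 115]
 [218 122 100  72 220 215 215 233  32  47 132 158 202 200]
 [ 69  65 115  71  33 216 212 213  32  49  47 199 201 198]
 [ 52  43  29  46  47 213 121 212  38  28  45  45  40  47]]
```

View pics/w1.png

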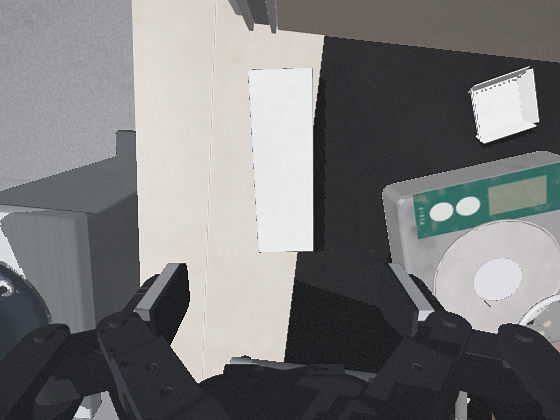

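The wrist view shows the panel with corners (248,69), (312,68), (314,251) and (259,252), clear between the open fingers.

Run:
```python
from h import *
c=manip.calibration('wrist')
P=[px2w(c,u,v,.022) for u,v in [(248,69),(312.5,68),(314,251),(258.5,252)]]
print([np.linalg.norm(P[i]-P[(i+1)%4]).round(3) for i in range(4)],np.mean(P,0).round(4))
d=P[0]+P[1]-P[2]-P[3];print('yaw',np.degrees(np.arctan2(d[1],d[0])))
m=np.mean(P,0);go(m[0],m[1],.006)
```

```text
[np.float64(0.064), np.float64(0.199), np.float64(0.065), np.float64(0.199)] [0.396  0.2515 0.022 ]
yaw 97.67854284533435
t 2.07 p [0.3972 0.2427 0.2311] psi 95.83 tilt [-0. -0.] F [-0.8 -0.2  0.2] gap 85.2
travel mm [ 8.900e+00 -2.000e-01  2.251e+02]
```

>>> send_rows(
  motion=[
    {"gripper": 85,"travel": [9,0,30],"rotation": [0,0,-1.8]},
    {"gripper": 85,"travel": [0,0,35],"rotation": [0,0,0]},
    {"gripper": 85,"travel": [0,0,35],"rotation": [0,0,0]},
    {"gripper": 85,"travel": [0,0,35],"rotation": [0,0,0]},
    {"gripper": 85,"travel": [0,0,30],"rotation": [0,0,0]},
    {"gripper": 85,"travel": [0,0,20],"rotation": [0,0,0]},
    {"gripper": 85,"travel": [0,0,15],"rotation": [0,0,0]},
    {"gripper": 85,"travel": [0,0,10],"rotation": [0,0,0]},
    {"gripper": 85,"travel": [0,0,10],"rotation": [0,0,0]},
    {"gripper": 85,"travel": [0,0,7],"rotation": [0,0,0]},
    {"gripper": 85,"travel": [0,0,0],"rotation": [0,0,0]},
    {"gripper": 85,"travel": [0,0,0],"rotation": [0,0,0]},
  ],
)

```text
t: 3.07
tcp_pos: [0.3967, 0.2518, 0.0045]
tool_rot: [0.659, 0.752, 0.0, 0.0]
force: [-0.4, -0.0, 0.1]
finger_gap: 0.989
```

>>> send_rows(
  newtons=40,
  motion=[
    {"gripper": 55},
    {"gripper": 55},
    {"gripper": 55},
    {"gripper": 55},
    {"gripper": 55},
    {"gripper": 55},
    {"gripper": 55},
    {"gripper": 55},
  ],
)

```text
validation failed for argument at $.mo...
```

Run:
```python
from h import *
st();a=manip.snapshot('wrist');save('w2',a)
```

```text
t 3.07 p [0.3967 0.2518 0.0045] psi 97.49 tilt [0. 0.] F [-0.4 -0.   0.1] gap 84.5
```

View pics/w2.png

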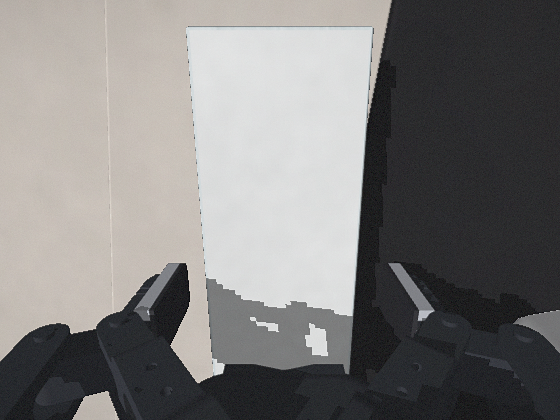

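The panel lies evenly between the open pads, with inner pad edges at about (188,290) and (390,290). The close call was refused for its form, so I'm resending it in full.

>>> send_rows(
  newtons=40,
  motion=[
    {"gripper": 55,"travel": [0,0,0],"rotation": [0,0,0]},
    {"gripper": 55,"travel": [0,0,0],"rotation": [0,0,0]},
    {"gripper": 55,"travel": [0,0,0],"rotation": [0,0,0]},
    {"gripper": 55,"travel": [0,0,0],"rotation": [0,0,0]},
    {"gripper": 55,"travel": [0,0,0],"rotation": [0,0,0]},
    {"gripper": 55,"travel": [0,0,0],"rotation": [0,0,0]},
    {"gripper": 55,"travel": [0,0,0],"rotation": [0,0,0]},
    {"gripper": 55,"travel": [0,0,0],"rotation": [0,0,0]},
  ],
)

```text
t: 3.78
tcp_pos: [0.3966, 0.2518, 0.0054]
tool_rot: [0.659, 0.752, 0.0, 0.0]
force: [-1.7, -0.8, 5.8]
finger_gap: 0.742
```

>>> send_rows(
  motion=[
    {"gripper": 55,"travel": [0,0,-5],"rotation": [0,0,0]},
    {"gripper": 55,"travel": [0,0,-10],"rotation": [0,0,0]},
    {"gripper": 55,"travel": [0,0,-20],"rotation": [0,0,0]},
    {"gripper": 55,"travel": [0,0,-25],"rotation": [0,0,0]},
    {"gripper": 55,"travel": [0,0,-25],"rotation": [0,0,0]},
    {"gripper": 55,"travel": [0,0,-20],"rotation": [0,0,0]},
    {"gripper": 55,"travel": [0,0,-10],"rotation": [0,0,0]},
    {"gripper": 55,"travel": [0,0,0],"rotation": [0,0,0]},
  ],
)

```text
t: 4.45
tcp_pos: [0.3978, 0.2523, 0.1223]
tool_rot: [0.659, 0.752, 0.003, 0.002]
force: [-0.3, -0.2, -2.1]
finger_gap: 0.744
```

>>> send_rows(
  motion=[
    {"gripper": 55,"travel": [-15,-2,0],"rotation": [0,0,0]},
    {"gripper": 55,"travel": [-30,-3.5,0],"rotation": [0,0,0]},
    {"gripper": 55,"travel": [-35,-3.5,0],"rotation": [0,0,0]},
    {"gripper": 55,"travel": [-35,-3.5,0],"rotation": [0,0,0]},
    {"gripper": 55,"travel": [-35,-3.5,0],"rotation": [0,0,0]},
    {"gripper": 55,"travel": [-35,-3.5,0],"rotation": [0,0,0]},
    {"gripper": 55,"travel": [-35,-3.5,0],"rotation": [0,0,0]},
    {"gripper": 55,"travel": [-35,-4,0],"rotation": [0,0,0]},
    {"gripper": 55,"travel": [-35,-4,0],"rotation": [0,0,0]},
    {"gripper": 55,"travel": [-30,-4,0],"rotation": [0,0,0]},
    {"gripper": 55,"travel": [-25,-2,0],"rotation": [0,0,0]},
    {"gripper": 55,"travel": [0,0,0],"rotation": [0,0,0]},
  ],
)

```text
t: 5.45
tcp_pos: [0.4064, -0.0999, 0.1192]
tool_rot: [0.661, 0.75, 0.0, 0.002]
force: [0.1, 0.4, -1.5]
finger_gap: 0.744
```

>>> send_rows(
  motion=[
    {"gripper": 55,"travel": [0,0,0],"rotation": [0,0,-5]},
    {"gripper": 55,"travel": [0,0,0],"rotation": [0,0,-7.1]},
    {"gripper": 55,"travel": [0,0,0],"rotation": [0,0,-7.1]},
    {"gripper": 55,"travel": [0,0,0],"rotation": [0,0,-7.1]},
    {"gripper": 55,"travel": [0,0,0],"rotation": [0,0,-7.1]},
    {"gripper": 55,"travel": [0,0,0],"rotation": [0,0,-7.1]},
    {"gripper": 55,"travel": [0,0,0],"rotation": [0,0,-7.1]},
    {"gripper": 55,"travel": [0,0,0],"rotation": [0,0,-7.1]},
    {"gripper": 55,"travel": [0,0,0],"rotation": [0,0,-7.1]},
    {"gripper": 55,"travel": [0,0,0],"rotation": [0,0,-7.1]},
    {"gripper": 55,"travel": [0,0,0],"rotation": [0,0,-7.1]},
    {"gripper": 55,"travel": [0,0,0],"rotation": [0,0,-4]},
  ],
)

```text
t: 6.45
tcp_pos: [0.4038, -0.0941, 0.119]
tool_rot: [0.019, 1.0, 0.0, -0.001]
force: [-0.0, -0.0, -1.3]
finger_gap: 0.749
```

Run:
```python
from h import *
go(.406,-.095,.03)
a=manip.snapshot('scene');save('s2',a);save('s2c',cv2.resize(a[150:300,150:350],None,fx=4,fy=4,interpolation=cv2.INTER_CUBIC))
b=manip.snapshot('wrist');save('w3',b)
```

```text
t 6.45 p [ 0.4038 -0.0941  0.119 ] psi 177.8 tilt [-0.001  0.001] F [-0.  -0.  -1.3] gap 63.9
travel mm [-2.3 -0.9 89. ]
```

View pics/s2c.png

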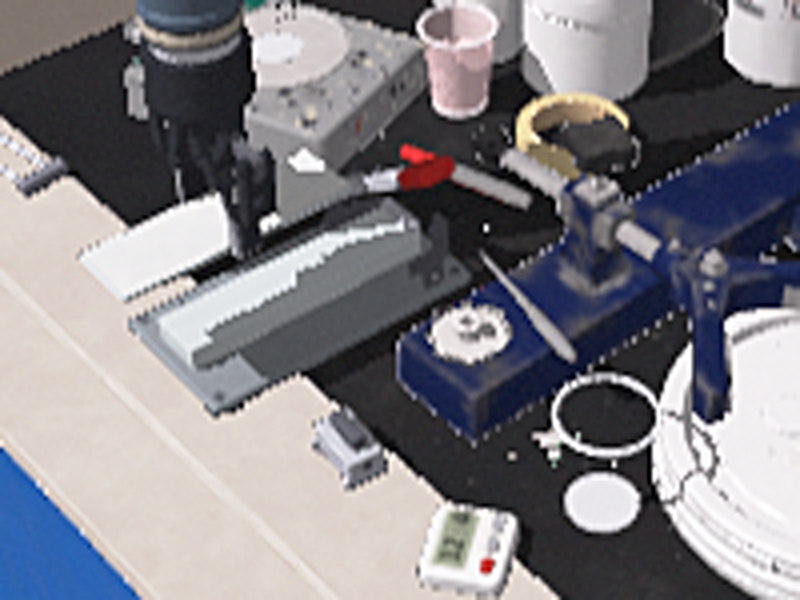

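The scene crop shows the held panel with near corners at (80,257) and (125,300), the base corners at (128,323), (217,413) and (470,270), and the lever still raised. Now the wrist view, to refine the bed.

View pics/w3.png

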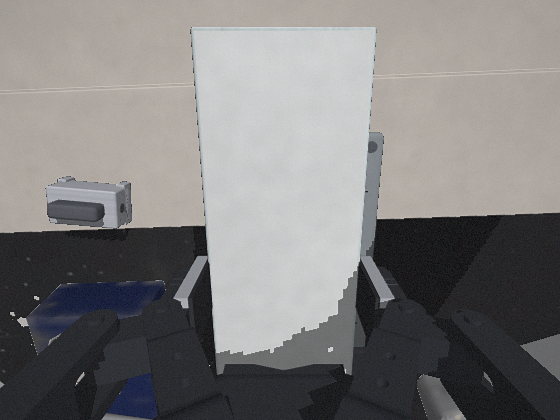

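The wrist view shows the panel centred in the grip, with far corners (192,28) and (375,28). The base's left corner is at (383,132) with its edge running to (375,250), and the applicator is at (47–131, 178–228).

Run:
```python
from h import *
from scipy.optimize import least_squares
c=manip.calibration('wrist');cs=manip.calibration('scene')
for p in [(383.5,132),(376,250),(368,132)]: print('base',px2w(c,*p,.015).round(4))
for p in [(192,28),(375,28),(211,320),(356,320)]: print('panel',px2w(c,*p,.1356).round(4))
for p in [(47,208),(104,207),(47,222),(131,228),(131,182),(62,178)]: print('app',px2w(c,*p,.01).round(4),px2w(c,*p,.039).round(4))
for p in [(80,257),(125,300)]: print('panel scene',px2w(cs,150+p[0]/4,150+p[1]/4,.1356).round(4))
# station fit from scene: base corners and bed corners
pts=[(-125,66,15,130,324),(-125,-66,15,217.5,414),(125,-66,15,470,272),(-115,-25,37,195,352),(-115,25,37,160,326)]
def res(q,full=False):
    x,y,a=q;r=[]
    for X,Y,Z,u,v in pts:
        w=[x+X/1e3*np.cos(a)-Y/1e3*np.sin(a),y+X/1e3*np.sin(a)+Y/1e3*np.cos(a),Z/1e3]
        r+=list(w2px(cs,w)-[150+u/4,150+v/4])
    w=[x-.125*np.cos(a)-.066*np.sin(a),y-.125*np.sin(a)+.066*np.cos(a),.015]
    r+=list((w2px(c,w)-[383.5,132])/1.5)
    return np.array(r)
s=least_squares(res,[.471,-.098,-.04],loss='soft_l1');print(s.x,np.degrees(s.x[2]),res(s.x).round(1))
```

```text
base [ 0.3513 -0.0192  0.015 ]
base [ 0.4461 -0.0211  0.015 ]
base [ 0.3508 -0.0306  0.015 ]
panel [ 0.3025 -0.1225  0.1356]
panel [ 0.3053 -0.0594  0.1356]
panel [ 0.4203 -0.1287  0.1356]
panel [ 0.4232 -0.0635  0.1356]
app [ 0.3998 -0.2857  0.01  ] [ 0.3917 -0.2634  0.039 ]
app [ 0.401  -0.2397  0.01  ] [ 0.3928 -0.2227  0.039 ]
app [ 0.4117 -0.2887  0.01  ] [ 0.4022 -0.2661  0.039 ]
app [ 0.4199 -0.2212  0.01  ] [ 0.4095 -0.2064  0.039 ]
app [ 0.3815 -0.2143  0.01  ] [ 0.3755 -0.2002  0.039 ]
app [ 0.376  -0.2677  0.01  ] [ 0.3706 -0.2474  0.039 ]
panel scene [ 0.3038 -0.069   0.1356]
panel scene [ 0.3026 -0.1304  0.1356]
[ 0.473211   -0.09216097 -0.04364088] -2.5004382310854387 [-1.3 -1.6 -0.9 -1.2  0.8 -0.7 -0.5  0.2 -0.3 -1.9 -1.4  0. ]
```

The scene view reads about 8.5 mm low in y, both for the panel and against kinematics, while the wrist view agrees with kinematics. So I take the station at (0.473,−0.0905) with yaw −2.2°. Lowering with the panel at station x≈−65.

>>> send_rows(
  motion=[
    {"gripper": 55,"travel": [-4,6,10],"rotation": [0,0,0]},
    {"gripper": 55,"travel": [0,0,20],"rotation": [0,0,0]},
    {"gripper": 55,"travel": [0,0,20],"rotation": [0,0,0]},
    {"gripper": 55,"travel": [0,0,15],"rotation": [0,0,0]},
    {"gripper": 55,"travel": [0,0,10],"rotation": [0,0,0]},
    {"gripper": 55,"travel": [0,0,7],"rotation": [0,0,0]},
    {"gripper": 55,"travel": [0,0,4],"rotation": [0,0,0]},
    {"gripper": 55,"travel": [0,0,1.5],"rotation": [0,0,0]},
    {"gripper": 55,"travel": [0,0,0],"rotation": [0,0,0]},
    {"gripper": 55,"travel": [0,0,0],"rotation": [0,0,0]},
  ],
)

```text
t: 7.38
tcp_pos: [0.4091, -0.0894, 0.0322]
tool_rot: [0.022, 1.0, -0.0, 0.0]
force: [-0.9, -0.1, -1.1]
finger_gap: 0.748
```

>>> send_rows(
  motion=[
    {"gripper": 55,"travel": [0,0,2],"rotation": [0,0,0]},
    {"gripper": 55,"travel": [0,0,1],"rotation": [0,0,0]},
    {"gripper": 55,"travel": [0,0,0],"rotation": [0,0,0]},
  ],
)

```text
t: 7.63
tcp_pos: [0.4093, -0.0895, 0.0306]
tool_rot: [0.022, 1.0, -0.0, 0.001]
force: [-1.3, -0.3, 16.3]
finger_gap: 0.747
```

Contact came 4 mm early, so the panel is probably tilted slightly in the grip. I'll release it to lie flat on the bed, then look.

>>> send_rows(
  motion=[
    {"gripper": 62,"travel": [0,0,-1],"rotation": [0,0,0]},
    {"gripper": 70,"travel": [0,0,0],"rotation": [0,0,0]},
    {"gripper": 78,"travel": [0,0,0],"rotation": [0,0,0]},
    {"gripper": 85,"travel": [0,0,0],"rotation": [0,0,0]},
    {"gripper": 85,"travel": [0,0,0],"rotation": [0,0,0]},
    {"gripper": 85,"travel": [0,0,0],"rotation": [0,0,0]},
  ],
)

```text
t: 8.13
tcp_pos: [0.4088, -0.0893, 0.0297]
tool_rot: [0.022, 1.0, 0.0, -0.0]
force: [0.4, 0.1, 1.5]
finger_gap: 0.99
```

Run:
```python
from h import *
st();a=manip.snapshot('scene');b=manip.snapshot('wrist');save('s4',a);save('w4',b)
A=cv2.resize(a[150:270,150:290],None,fx=4,fy=4,interpolation=cv2.INTER_CUBIC)   # 560x480
B=cv2.resize(b,(0,0),fx=.55,fy=.55)
o=np.zeros((480+0,800,3),np.uint8);o[:480,:560]=A;o[:231,560:800]=B[:,34:274];save('m4',o)
```

```text
t 8.13 p [ 0.4088 -0.0893  0.0297] psi 177.46 tilt [-0.  0.] F [0.4 0.1 1.5] gap 84.6
```

View pics/m4.png

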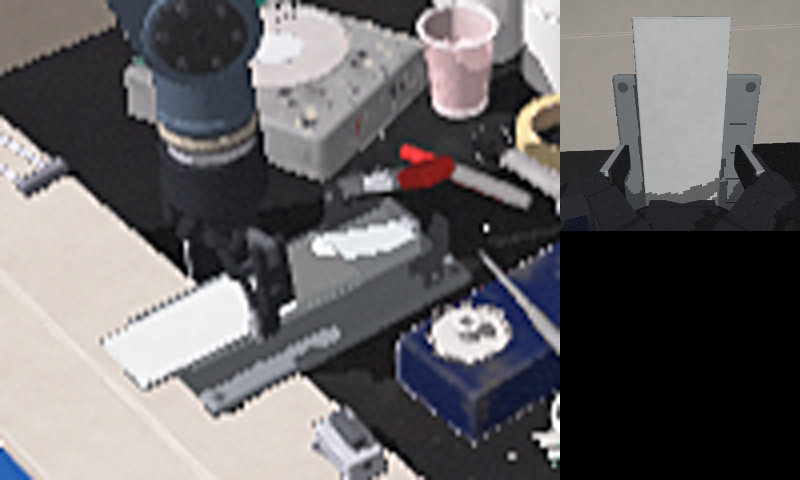

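The mosaic shows the panel lying on the bed. In the wrist part, both near base corners are visible beside it. Measuring those from the full image.

Run:
```python
from h import *
b=cv2.imread('pics/w4.png');g=cv2.cvtColor(b,cv2.COLOR_BGR2GRAY).astype(int);c=manip.calibration('wrist')
def edges(v,th):
    r=np.abs(np.diff(cv2.GaussianBlur(g[v-2:v+3].mean(0).astype(np.float32)[None],(5,1),0)[0]));return [(i,int(r[i])) for i in range(130,460) if r[i]>th and r[i]==r[max(0,i-3):i+4].max()]
for v in(100,150,160,180,200,220): print(v,edges(v,8))
for u in (165,175,415,420): 
    r=np.abs(np.diff(cv2.GaussianBlur(g[:,u-1:u+2].mean(1).astype(np.float32)[None],(5,1),0)[0]));print('col',u,[(i,int(r[i])) for i in range(100,260) if r[i]>8 and r[i]==r[i-3:i+4].max()])
print([px2w(c,*p,.015).round(4) for p in [(158,136),(427,136)]],[px2w(c,*p,.043).round(4) for p in [(194.5,31),(371,31)]])
```

```text
100 [(198, 18), (367, 13)]
150 [(156, 21), (201, 30), (364, 24), (426, 16)]
160 [(158, 21), (166, 12), (184, 14), (195, 15), (201, 34), (363, 20), (399, 16), (417, 14), (425, 17)]
180 [(160, 25), (197, 19), (203, 32), (362, 24), (422, 13)]
200 [(162, 25), (199, 15), (204, 34), (361, 19), (420, 18)]
220 [(164, 21), (206, 33), (359, 23), (417, 14)]
col 165 [(134, 16), (210, 12), (219, 13), (228, 12)]
col 175 [(134, 18), (149, 11), (167, 13)]
col 415 [(133, 23), (150, 10), (164, 12), (234, 9), (242, 9), (250, 10)]
col 420 [(134, 16), (194, 8), (202, 8), (210, 9)]
[array([ 0.3454, -0.1469,  0.015 ]), array([ 0.351 , -0.0202,  0.015 ])] [array([ 0.3076, -0.1176,  0.043 ]), array([ 0.3104, -0.055 ,  0.043 ])]
```

Run:
```python
from h import *
c=manip.calibration('wrist')
def line(us,z):
    P=np.array([px2w(c,u+.5,v,z)[:2] for v,u in us]);k=np.polyfit(P[:,0],P[:,1],1);return k
bl=line([(150,156),(160,158),(180,160),(200,162),(220,164)],.015);br=line([(150,426),(160,425),(180,422),(200,420),(220,417)],.015)
pl=line([(100,198),(150,201),(180,203),(200,204),(220,206)],.043);pr=line([(100,367),(150,364),(180,362),(200,361),(220,359)],.043)
for n,k in zip('bl br pl pr'.split(),(bl,br,pl,pr)): print(n,'deg',np.degrees(k[0]).round(2),'y at .36',np.polyval(k,.36).round(4),'.41',np.polyval(k,.41).round(4))
for z in(.036,.043,.05):
  a,b=px2w(c,198.5,100,z),px2w(c,367.5,100,z);d,e=px2w(c,206.5,220,z),px2w(c,359.5,220,z);print(z,(b-a)[1].round(4),(e-d)[1].round(4))
# applicator etc
print('base end',[px2w(c,u,134.5,.015).round(4) for u in(175,415)])
```

```text
bl deg -2.72 y at .36 -0.1487 .41 -0.1511
br deg -2.6 y at .36 -0.0199 .41 -0.0222
pl deg -2.99 y at .36 -0.1205 .41 -0.1231
pr deg -2.15 y at .36 -0.0565 .41 -0.0583
0.036 0.0668 0.0674
0.043 0.0634 0.0639
0.05 0.06 0.0605
base end [array([ 0.3451, -0.1388,  0.015 ]), array([ 0.3501, -0.0259,  0.015 ])]
```

The panel and base are parallel at −2.6°, but the panel sits 4 mm to the right of the base centre. Regripping slightly deeper, shifting +4 mm in y, then sliding.

>>> send_rows(
  newtons=40,
  motion=[
    {"gripper": 85,"travel": [0,2,3.5],"rotation": [0,0,0]},
    {"gripper": 55,"travel": [0,0,0],"rotation": [0,0,0]},
    {"gripper": 55,"travel": [0,0,0],"rotation": [0,0,0]},
    {"gripper": 55,"travel": [0,0,0],"rotation": [0,0,0]},
    {"gripper": 55,"travel": [0,0,0],"rotation": [0,0,0]},
    {"gripper": 55,"travel": [0,0,0],"rotation": [0,0,0]},
    {"gripper": 55,"travel": [0,0,0],"rotation": [0,0,0]},
    {"gripper": 55,"travel": [0,1,0],"rotation": [0,0,0]},
    {"gripper": 55,"travel": [0,1,0],"rotation": [0,0,0]},
    {"gripper": 55,"travel": [0,0,0],"rotation": [0,0,0]},
  ],
)

```text
t: 9.07
tcp_pos: [0.4094, -0.0856, 0.0264]
tool_rot: [0.022, 1.0, -0.0, 0.0]
force: [0.3, -2.7, 2.1]
finger_gap: 0.742
```

>>> send_rows(
  motion=[
    {"gripper": 55,"travel": [-3,0,-0.5],"rotation": [0,0,0]},
    {"gripper": 55,"travel": [-5,0,0],"rotation": [0,0,0]},
    {"gripper": 55,"travel": [-5,0,0],"rotation": [0,0,0]},
    {"gripper": 55,"travel": [-5,0,0],"rotation": [0,0,0]},
    {"gripper": 55,"travel": [-5,0,0],"rotation": [0,0,0]},
    {"gripper": 55,"travel": [-5,0,0],"rotation": [0,0,0]},
    {"gripper": 55,"travel": [-5,0,0],"rotation": [0,0,0]},
    {"gripper": 55,"travel": [-5,0,0],"rotation": [0,0,0]},
    {"gripper": 55,"travel": [-5,0,0],"rotation": [0,0,0]},
    {"gripper": 55,"travel": [-5,0,0],"rotation": [0,0,0]},
    {"gripper": 55,"travel": [-5,0,0],"rotation": [0,0,0]},
    {"gripper": 55,"travel": [-2,0,0],"rotation": [0,0,0]},
  ],
)

```text
t: 10.07
tcp_pos: [0.4651, -0.088, 0.0269]
tool_rot: [0.022, 1.0, -0.0, 0.001]
force: [-0.6, -0.2, -1.9]
finger_gap: 0.747
```

>>> send_rows(
  motion=[
    {"gripper": 55,"travel": [-1.5,0,0.3],"rotation": [0,0,0]},
    {"gripper": 55,"travel": [-1.5,0,0],"rotation": [0,0,0]},
    {"gripper": 55,"travel": [-1.5,0,0],"rotation": [0,0,0]},
    {"gripper": 55,"travel": [-1,0,0],"rotation": [0,0,0]},
    {"gripper": 55,"travel": [0,0,0],"rotation": [0,0,0]},
  ],
)

```text
t: 10.48
tcp_pos: [0.4697, -0.0881, 0.0265]
tool_rot: [0.022, 1.0, -0.0, 0.0]
force: [0.2, 0.2, -1.3]
finger_gap: 0.749
```

>>> send_rows(
  motion=[
    {"gripper": 55,"travel": [-1,0,0],"rotation": [0,0,0]},
    {"gripper": 55,"travel": [-1,0,0],"rotation": [0,0,0]},
    {"gripper": 55,"travel": [0,0,0],"rotation": [0,0,0]},
  ],
)

```text
t: 10.73
tcp_pos: [0.4717, -0.0882, 0.0265]
tool_rot: [0.022, 1.0, -0.0, 0.0]
force: [0.2, -0.0, -1.1]
finger_gap: 0.749
```

>>> send_rows(
  motion=[
    {"gripper": 55,"travel": [-1,0,0],"rotation": [0,0,0]},
    {"gripper": 55,"travel": [-1,0,0],"rotation": [0,0,0]},
    {"gripper": 55,"travel": [0,0,0],"rotation": [0,0,0]},
  ],
)

```text
t: 10.98
tcp_pos: [0.4728, -0.0881, 0.0265]
tool_rot: [0.022, 1.0, 0.0, -0.001]
force: [-2.1, -0.8, -1.0]
finger_gap: 0.744
```

Contact with the stop came at x=0.4728, against 0.4725 predicted. One small push more, then press down, release, raise and look.

>>> send_rows(
  motion=[
    {"gripper": 55,"travel": [-1,0,0.7],"rotation": [0,0,0]},
    {"gripper": 55,"travel": [-0.5,0,0.3],"rotation": [0,0,0]},
    {"gripper": 55,"travel": [0,0,0],"rotation": [0,0,0]},
  ],
)

```text
t: 11.23
tcp_pos: [0.4728, -0.088, 0.0264]
tool_rot: [0.022, 1.0, 0.0, -0.002]
force: [-6.4, -2.7, 9.8]
finger_gap: 0.745
```

>>> send_rows(
  motion=[
    {"gripper": 66,"travel": [0,0,0],"rotation": [0,0,0]},
    {"gripper": 72,"travel": [0,0,0],"rotation": [0,0,0]},
    {"gripper": 80,"travel": [0,0,0],"rotation": [0,0,0]},
    {"gripper": 85,"travel": [0,0,0],"rotation": [0,0,0]},
    {"gripper": 85,"travel": [0,0,0],"rotation": [0,0,0]},
    {"gripper": 85,"travel": [0,0,0],"rotation": [0,0,0]},
    {"gripper": 85,"travel": [0,0,-10],"rotation": [0,0,0]},
    {"gripper": 85,"travel": [5,0,-20],"rotation": [0,0,0]},
    {"gripper": 85,"travel": [20,0,-30],"rotation": [0,0,0]},
    {"gripper": 85,"travel": [25,0,-35],"rotation": [0,0,0]},
    {"gripper": 85,"travel": [20,0,-35],"rotation": [0,0,0]},
    {"gripper": 85,"travel": [0,0,-35],"rotation": [0,0,0]},
  ],
)

```text
t: 12.23
tcp_pos: [0.4, -0.0829, 0.1903]
tool_rot: [0.022, 1.0, 0.002, -0.004]
force: [-0.2, -0.1, -1.2]
finger_gap: 0.993
```

>>> send_rows(
  motion=[
    {"gripper": 85,"travel": [0,0,-35],"rotation": [0,0,0]},
    {"gripper": 20,"travel": [0,0,-35],"rotation": [0,0,0]},
    {"gripper": 0,"travel": [0,0,0],"rotation": [0,0,0]},
  ],
)

```text
t: 12.48
tcp_pos: [0.4092, -0.0868, 0.2661]
tool_rot: [0.022, 1.0, -0.003, 0.007]
force: [0.2, -0.9, -0.4]
finger_gap: 0.742
```

Run:
```python
from h import *
st();a=manip.snapshot('scene');b=manip.snapshot('wrist');save('s5',a);save('w5',b)
c=manip.calibration('wrist');np.save('c5.npy',c,allow_pickle=True)
A=cv2.resize(a[170:270,165:275],None,fx=4,fy=4,interpolation=cv2.INTER_CUBIC)
B=cv2.resize(b,(0,0),fx=.64,fy=.64)
o=np.zeros((400,800,3),np.uint8);o[:,:440]=A;o[:268,440:798]=B[:268,:358];save('m5',o)
```

```text
t 12.48 p [ 0.4092 -0.0868  0.2661] psi 177.48 tilt [ 0.013 -0.007] F [ 0.2 -0.9 -0.4] gap 63.3
```

View pics/m5.png

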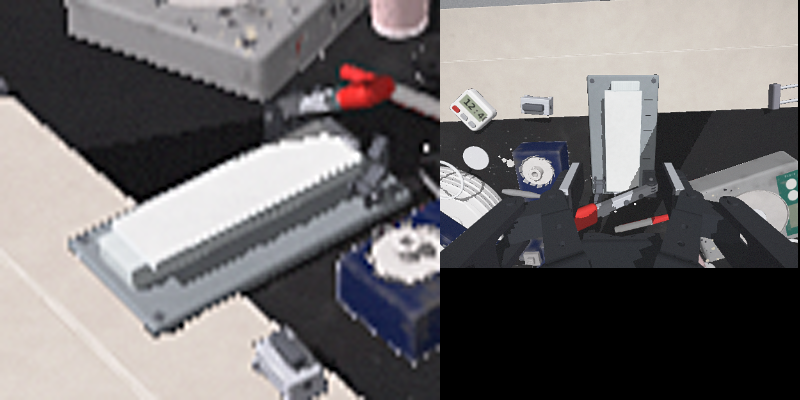

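The panel is on the bed under the raised lever. In the wrist part the red handle is at about (586,216), and the separate red marker at (660,218). Checking numerically for panel against base, handle and applicator.

Run:
```python
from h import *
s,m=st();c=manip.calibration('wrist');b=manip.snapshot('wrist');save('w6',b)
g=cv2.cvtColor(b,cv2.COLOR_RGB2GRAY).astype(np.float32)
def edges(v,th=8):
    r=np.abs(np.diff(cv2.GaussianBlur(g[v-1:v+2].mean(0)[None],(3,1),0)[0]));return [i+.5 for i in range(215,345) if r[i]>th and r[i]==r[max(0,i-2):i+3].max()]
for v in range(140,290,15):
    e=edges(v);print(v,e,[px2w(c,u,v,.043 if 240<u<320 else .015)[:2].round(4).tolist() for u in e])
hsv=cv2.cvtColor(b,cv2.COLOR_RGB2HSV);mk=((hsv[...,0]<8)|(hsv[...,0]>172))&(hsv[...,1]>150)&(hsv[...,2]>80)
n,l,stt,cen=cv2.connectedComponentsWithStats(mk.astype(np.uint8))
for i in range(1,n):
    if stt[i,4]>30: print('red',stt[i],cen[i],px2w(c,*cen[i],.13).round(4),px2w(c,*cen[i],.01).round(4))
k=(g<110);roi=k[140:185,115:185];n,l,stt,cen=cv2.connectedComponentsWithStats(roi.astype(np.uint8))
for i in range(1,n):
    if stt[i,4]>30:
        print('ridge',stt[i],cen[i]+[115,140],px2w(c,*(cen[i]+[115,140]),.039).round(4))
        pts=np.argwhere(l==i)[:,::-1]+[115,140];P=np.array([px2w(c,*p,.039)[:2] for p in pts]).astype(np.float32);print(cv2.minAreaRect(P))
```

```text
t 12.58 p [ 0.4063 -0.0854  0.2613] psi 177.47 tilt [ 0.004 -0.002] F [-0.3  0.4 -0.1] gap 48.2
140 [228.5, 262.5, 265.5, 309.5, 310.5, 340.5] [[0.3689, -0.1499], [0.3678, -0.1082], [0.3679, -0.105], [0.37, -0.0572], [0.3701, -0.0562], [0.3746, -0.0191]]
155 [229.5, 255.5, 313.5, 339.5] [[0.3864, -0.1504], [0.3837, -0.1169], [0.3865, -0.0532], [0.3921, -0.0201]]
170 [229.5, 250.5, 255.5, 313.5, 338.5] [[0.4044, -0.1521], [0.4001, -0.1237], [0.4004, -0.1181], [0.4032, -0.0535], [0.4101, -0.0212]]
185 [231.5, 249.5, 256.5, 312.5, 337.5] [[0.4229, -0.1514], [0.4172, -0.1261], [0.4176, -0.1182], [0.4203, -0.0549], [0.4286, -0.0223]]
200 [231.5, 251.5, 256.5, 312.5, 333.5, 336.5] [[0.4419, -0.1531], [0.4349, -0.1251], [0.4352, -0.1194], [0.438, -0.0552], [0.4474, -0.0272], [0.4476, -0.0234]]
215 [232.5, 250.5, 256.5, 311.5, 326.5, 336.5] [[0.4615, -0.1536], [0.453, -0.1276], [0.4533, -0.1206], [0.4561, -0.0567], [0.4666, -0.0359], [0.4672, -0.0234]]
230 [233.5, 251.5, 257.5, 311.5, 318.5, 335.5] [[0.4817, -0.1542], [0.4718, -0.1278], [0.4721, -0.1207], [0.4748, -0.0571], [0.4752, -0.0488]
[... 361 characters left out ...]
2.5, 258.5, 304.5, 310.5, 315.5, 334.5] [[0.5448, -0.1812], [0.5458, -0.1573], [0.5313, -0.1309], [0.5316, -0.1235], [0.534, -0.0668], [0.5343, -0.0594], [0.5346, -0.0532], [0.5515, -0.0257]]
red [ 17 168  12  11  77] [ 22.4025974  172.80519481] [ 0.3774 -0.3077  0.13  ] [ 0.3977 -0.4064  0.01  ]
red [219 321  26  40 768] [231.70182292 340.18880208] [ 0.5553 -0.1455  0.13  ] [ 0.6536 -0.173   0.01  ]
red [330 339  20  15 194] [339.15463918 345.65463918] [ 0.5664 -0.0378  0.13  ] [ 0.6697 -0.018   0.01  ]
ridge [ 12  24  34  14 314] [143.57643312 170.97770701] [ 0.3967 -0.2449  0.039 ]
((0.3961893916130066, -0.24496257305145264), (0.03734559193253517, 0.013624477200210094), 82.20033264160156)
```

Panel centred within about 1 mm of the base centreline and parallel. Station fixed at (0.4725,−0.0888), yaw −2.6°, and the applicator ridge is at (0.396,−0.245). Checking clearances to the blue stand before pressing.

Run:
```python
from h import *
c=manip.calibration('scene')
for n,p,zs in [('post base',(715,250),(.03,.05)),('rod left end',(632,120),(.06,.08,.1)),('block corner',(520,310),(.03,)),('post top',(712,145),(.08,.1,.12))]:
    for z in zs: print(n,z,(px2w(c,120+p[0]/4,160+p[1]/4,z)+[0,.0085,0]).round(3))
S=np.array([.4725,-.0888]);a=np.radians(-2.6);x=np.array([np.cos(a),np.sin(a)]);y=np.array([-x[1],x[0]])
for th in (0,.1,.2,.3,.4,.5,.6,.63):
    b=.597-th;L=146;Y=50-L*np.cos(b)+12*np.sin(b);Z=50+L*np.sin(b)+12*np.cos(b)
    print(th,round(Y,1),round(Z,1),(S+.085*x+Y/1e3*y).round(4))
w=S+.085*x-.064*y;go(w[0],w[1],.165)
```

```text
post base 0.03 [ 0.639 -0.252  0.03 ]
post base 0.05 [ 0.622 -0.268  0.05 ]
rod left end 0.06 [ 0.679 -0.11   0.06 ]
rod left end 0.08 [ 0.661 -0.13   0.08 ]
rod left end 0.1 [ 0.643 -0.149  0.1  ]
block corner 0.03 [ 0.48  -0.201  0.03 ]
post top 0.08 [ 0.686 -0.198  0.08 ]
post top 0.1 [ 0.668 -0.216  0.1  ]
post top 0.12 [ 0.649 -0.234  0.12 ]
0 -64.0 142.0 [ 0.5545 -0.1566]
0.1 -72.6 130.2 [ 0.5541 -0.1652]
0.2 -80.0 117.5 [ 0.5538 -0.1726]
0.3 -86.1 104.2 [ 0.5535 -0.1787]
0.4 -90.8 90.3 [ 0.5533 -0.1834]
0.5 -94.2 76.1 [ 0.5531 -0.1867]
0.6 -96.0 61.6 [ 0.5531 -0.1886]
0.63 -96.3 57.2 [ 0.553  -0.1889]
t 12.63 p [ 0.4053 -0.0849  0.2598] psi 177.47 tilt [ 0.001 -0.   ] F [ 0.5 -0.  -0. ] gap 40.6
travel mm [-152.1  -65.    95. ]
```

>>> send_rows(
  motion=[
    {"gripper": 0,"travel": [-25,-11,0],"rotation": [0,0,0]},
    {"gripper": 0,"travel": [-26,-11,0],"rotation": [0,0,0]},
    {"gripper": 0,"travel": [-26,-11,0],"rotation": [0,0,0]},
    {"gripper": 0,"travel": [-25,-11,10],"rotation": [0,0,0]},
    {"gripper": 0,"travel": [-25,-11,25],"rotation": [0,0,0]},
    {"gripper": 0,"travel": [-25,-10,30],"rotation": [0,0,0]},
    {"gripper": 0,"travel": [0,0,20],"rotation": [0,0,0]},
    {"gripper": 0,"travel": [0,0,10],"rotation": [0,0,0]},
    {"gripper": 0,"travel": [0,0,0],"rotation": [0,0,0]},
    {"gripper": 0,"travel": [0,0,0],"rotation": [0,0,0]},
  ],
)

```text
t: 13.47
tcp_pos: [0.5532, -0.156, 0.1632]
tool_rot: [0.022, 1.0, 0.001, -0.002]
force: [0.8, -0.0, 0.5]
finger_gap: -0.002
```

Run:
```python
from h import *
st();a=manip.snapshot('scene');b=manip.snapshot('side')
o=np.zeros((480,800,3),np.uint8);o[:,:440]=cv2.resize(a[150:270,190:300],None,fx=4,fy=4,interpolation=cv2.INTER_CUBIC);o[:360,440:]=cv2.resize(b[160:280,190:310],(360,360),interpolation=cv2.INTER_CUBIC);save('m6',o)
```

```text
t 13.47 p [ 0.5532 -0.156   0.1632] psi 177.47 tilt [-0.004  0.002] F [ 0.8 -0.   0.5] gap -0.2
```

View pics/m6.png

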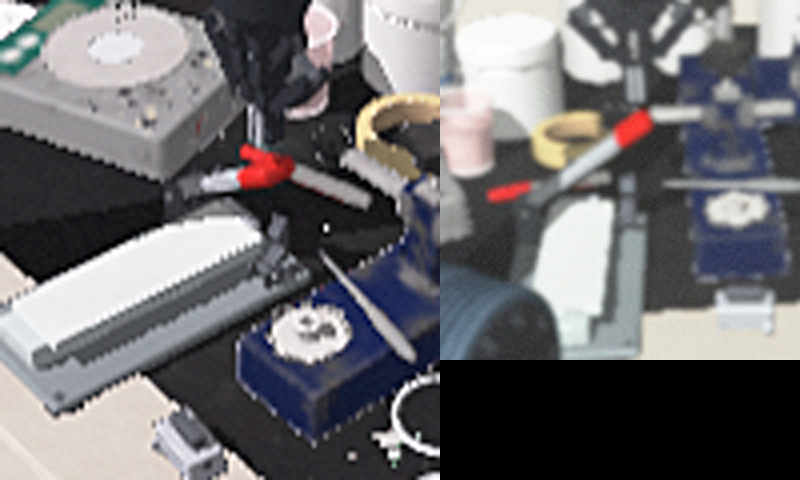

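The side part shows the closed fingertips at (635,95), directly over the raised red handle at (632,128). Pressing along the lever's arc.

>>> send_rows(
  motion=[
    {"gripper": 0,"travel": [0,0,16],"rotation": [0,0,0]},
    {"gripper": 0,"travel": [0,-3,7],"rotation": [0,0,0]},
    {"gripper": 0,"travel": [0,-5,7],"rotation": [0,0,0]},
    {"gripper": 0,"travel": [0,-3.7,6.4],"rotation": [0,0,0]},
    {"gripper": 0,"travel": [0,-3.7,6.4],"rotation": [0,0,0]},
    {"gripper": 0,"travel": [0,-3,6.6],"rotation": [0,0,0]},
    {"gripper": 0,"travel": [0,-3,6.6],"rotation": [0,0,0]},
    {"gripper": 0,"travel": [0,-2.4,7],"rotation": [0,0,0]},
    {"gripper": 0,"travel": [0,-2.4,7],"rotation": [0,0,0]},
    {"gripper": 0,"travel": [0,-1.7,7],"rotation": [0,0,0]},
    {"gripper": 0,"travel": [0,-1.7,7],"rotation": [0,0,0]},
    {"gripper": 0,"travel": [0,0,0],"rotation": [0,0,0]},
  ],
)

```text
t: 14.57
tcp_pos: [0.5536, -0.1869, 0.0792]
tool_rot: [0.022, 1.0, -0.0, -0.0]
force: [2.4, 0.7, 3.2]
finger_gap: 0.0
```

>>> send_rows(
  motion=[
    {"gripper": 0,"travel": [0,-1,5],"rotation": [0,0,0]},
    {"gripper": 0,"travel": [0,-1,5],"rotation": [0,0,0]},
    {"gripper": 0,"travel": [0,0,4],"rotation": [0,0,0]},
    {"gripper": 0,"travel": [0,0,2],"rotation": [0,0,0]},
    {"gripper": 0,"travel": [0,0,0],"rotation": [0,0,0]},
  ],
)

```text
t: 14.98
tcp_pos: [0.5535, -0.189, 0.0645]
tool_rot: [0.022, 1.0, -0.001, 0.0]
force: [0.6, -0.2, 2.9]
finger_gap: 0.001
```

>>> send_rows(
  motion=[
    {"gripper": 0,"travel": [0,0,2],"rotation": [0,0,0]},
    {"gripper": 0,"travel": [0,0,1],"rotation": [0,0,0]},
    {"gripper": 0,"travel": [0,0,0],"rotation": [0,0,0]},
  ],
)

```text
t: 15.23
tcp_pos: [0.5536, -0.1892, 0.0618]
tool_rot: [0.022, 1.0, -0.001, 0.0]
force: [0.5, -2.2, 4.2]
finger_gap: -0.003
```

>>> send_rows(
  motion=[
    {"gripper": 0,"travel": [0,0,1],"rotation": [0,0,0]},
    {"gripper": 0,"travel": [0,0,1],"rotation": [0,0,0]},
    {"gripper": 0,"travel": [0,0,0],"rotation": [0,0,0]},
  ],
)

```text
t: 15.48
tcp_pos: [0.5537, -0.1893, 0.0604]
tool_rot: [0.022, 1.0, -0.001, 0.0]
force: [-0.2, -1.5, 9.0]
finger_gap: 0.001
```

>>> send_rows(
  motion=[
    {"gripper": 0,"travel": [0,0,1],"rotation": [0,0,0]},
    {"gripper": 0,"travel": [0,0,1],"rotation": [0,0,0]},
    {"gripper": 0,"travel": [0,0,0],"rotation": [0,0,0]},
  ],
)

```text
t: 15.73
tcp_pos: [0.5537, -0.1894, 0.0587]
tool_rot: [0.022, 1.0, -0.001, 0.001]
force: [-0.1, -2.4, 10.1]
finger_gap: 0.003
```

>>> send_rows(
  motion=[
    {"gripper": 0,"travel": [0,0,1],"rotation": [0,0,0]},
    {"gripper": 0,"travel": [0,0,1],"rotation": [0,0,0]},
    {"gripper": 0,"travel": [0,0,0],"rotation": [0,0,0]},
  ],
)

```text
t: 15.98
tcp_pos: [0.5537, -0.1894, 0.0569]
tool_rot: [0.022, 1.0, -0.001, 0.001]
force: [-2.1, -1.4, 13.0]
finger_gap: 0.001
```

>>> send_rows(
  motion=[
    {"gripper": 0,"travel": [0,0,0.7],"rotation": [0,0,0]},
    {"gripper": 0,"travel": [0,0,0.7],"rotation": [0,0,0]},
    {"gripper": 0,"travel": [0,0,0],"rotation": [0,0,0]},
    {"gripper": 0,"travel": [0,0,0],"rotation": [0,0,0]},
  ],
)

```text
t: 16.32
tcp_pos: [0.5537, -0.1895, 0.0566]
tool_rot: [0.022, 1.0, -0.001, 0.001]
force: [-2.2, -1.0, 18.0]
finger_gap: 0.003
```

That is the hard stop: z stopped while the force rose to 18 N. Lifting off.

>>> send_rows(
  motion=[
    {"gripper": 0,"travel": [0,0,-3],"rotation": [0,0,0]},
    {"gripper": 0,"travel": [0,0,-5],"rotation": [0,0,0]},
    {"gripper": 0,"travel": [0,0,-10],"rotation": [0,0,0]},
    {"gripper": 0,"travel": [0,0,-20],"rotation": [0,0,0]},
    {"gripper": 0,"travel": [0,0,-30],"rotation": [0,0,0]},
    {"gripper": 40,"travel": [0,0,-35],"rotation": [0,0,0]},
    {"gripper": 70,"travel": [0,0,-35],"rotation": [0,0,0]},
    {"gripper": 70,"travel": [0,0,-20],"rotation": [0,0,0]},
    {"gripper": 70,"travel": [0,0,0],"rotation": [0,0,0]},
  ],
)

```text
t: 17.07
tcp_pos: [0.5554, -0.1894, 0.2169]
tool_rot: [0.022, 1.0, -0.002, 0.004]
force: [-0.2, -0.3, 0.5]
finger_gap: 0.564
```

Run:
```python
from h import *
go(.396,-.25,.2)
a=manip.snapshot('scene');b=manip.snapshot('side')
for n,i in(('scene',a),('side',b)):
    c=manip.calibration(n);hsv=cv2.cvtColor(i,cv2.COLOR_RGB2HSV);mk=((hsv[...,0]<8)|(hsv[...,0]>172))&(hsv[...,1]>150)&(hsv[...,2]>80)
    k,l,s,cen=cv2.connectedComponentsWithStats(mk.astype(np.uint8))
    S=np.array([.4725,-.0888]);t=np.radians(-2.6);x=np.array([np.cos(t),np.sin(t)]);y=np.array([-x[1],x[0]])
    print(n,'exp down',w2px(c,[*(S+.085*x-.092*y),.06]).round(),'up',w2px(c,[*(S+.085*x-.06*y),.138]).round(),[(cen[j].round(0).tolist(),int(s[j,4])) for j in range(1,k) if s[j,4]>15])
o=np.zeros((480,800,3),np.uint8);o[:,:440]=cv2.resize(a[150:270,190:300],None,fx=4,fy=4,interpolation=cv2.INTER_CUBIC);o[:360,440:]=cv2.resize(b[160:280,190:310],(360,360),interpolation=cv2.INTER_CUBIC);save('m7',o)
```

```text
t 17.07 p [ 0.5554 -0.1894  0.2169] psi 177.49 tilt [ 0.007 -0.004] F [-0.2 -0.3  0.5] gap 48.2
travel mm [156.7 -67.5  16. ]
scene exp down [263. 216.] up [256. 191.] [([357.0, 2.0], 27), ([372.0, 5.0], 74), ([255.0, 189.0], 46), ([262.0, 216.0], 119), ([554.0, 263.0], 143)]
side exp down [267. 223.] up [255. 201.] [([447.0, 147.0], 41), ([181.0, 164.0], 37), ([212.0, 224.0], 49), ([264.0, 225.0], 108)]
```

Both views put the handle exactly at its "down" prediction (scene 262,216 against 263,216; side 264,225 against 267,223), so the catch holds. Now over the applicator.

>>> send_rows(
  motion=[
    {"gripper": 85,"travel": [20,-9,0],"rotation": [0,0,0]},
    {"gripper": 85,"travel": [30,-13,0],"rotation": [0,0,0]},
    {"gripper": 85,"travel": [35,-15,0],"rotation": [0,0,0]},
    {"gripper": 85,"travel": [35,-15,0],"rotation": [0,0,0]},
    {"gripper": 85,"travel": [25,-10,0],"rotation": [0,0,0]},
    {"gripper": 85,"travel": [12,-5.5,0],"rotation": [0,0,0]},
    {"gripper": 85,"travel": [0,0,0],"rotation": [0,0,0]},
    {"gripper": 85,"travel": [0,0,0],"rotation": [0,0,0]},
    {"gripper": 85,"travel": [0,0,0],"rotation": [0,0,0]},
  ],
)

```text
t: 17.92
tcp_pos: [0.3937, -0.2485, 0.2111]
tool_rot: [0.022, 1.0, 0.001, -0.001]
force: [0.3, -0.7, -0.0]
finger_gap: 0.996
```

Run:
```python
from h import *
st();c=manip.calibration('wrist');b=manip.snapshot('wrist');save('w8',b)
p=w2px(c,[.396,-.25,.03]);print(p)
u,v=int(p[0]),int(p[1]);u0,v0=max(0,u-75),max(0,v-60);print(u0,v0);save('w8c',cv2.resize(b[v0:v0+120,u0:u0+150],None,fx=5,fy=5,interpolation=cv2.INTER_CUBIC))
```

```text
t 17.92 p [ 0.3937 -0.2485  0.2111] psi 177.46 tilt [-0.001  0.002] F [ 0.3 -0.7 -0. ] gap 85.0
[283.02612482 184.79296008]
208 124
```

View pics/w8c.png

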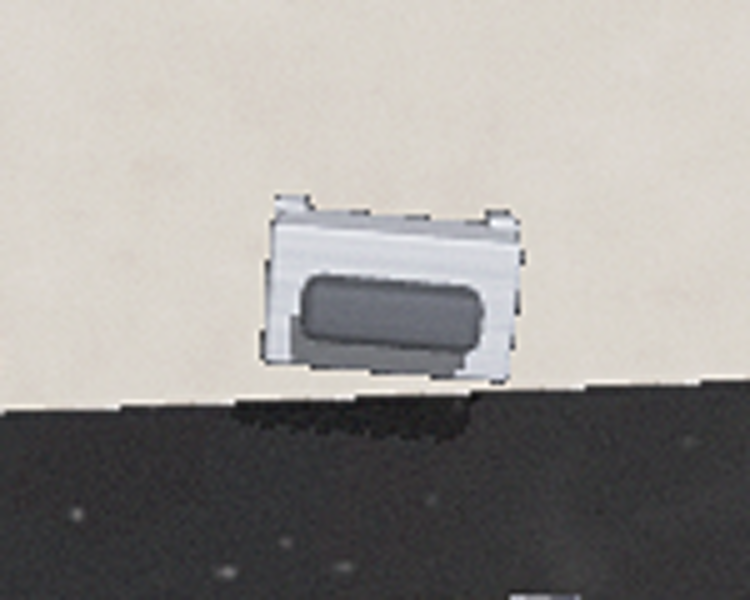

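The crop shows the steel applicator. The ridge runs (302,306)→(482,320) and the top-face corners are (274,222), (521,243), (263,361) and (508,381).

Run:
```python
from h import *
c=manip.calibration('wrist')
f=lambda u,v,z:px2w(c,208+(u+.5)/5-.5,124+(v+.5)/5-.5,z)
r=[f(302,306,.039),f(482,320,.039)];d=r[1]-r[0];print('ridge',np.mean(r,0).round(4),np.linalg.norm(d).round(4),np.degrees(np.arctan2(d[1],d[0])))
P=[f(*p,.026) for p in [(274,222),(521,243),(508,381),(263,361)]];print([p.round(4) for p in P],np.mean(P,0).round(4),[np.linalg.norm(P[i]-P[(i+1)%4]).round(4) for i in range(4)])
d=P[1]-P[0]+P[2]-P[3];print(np.degrees(np.arctan2(d[1],d[0])))
m=(np.mean(P,0)+np.mean(r,0))/2;go(m[0],m[1],.011)
```

```text
ridge [ 0.3959 -0.2471  0.039 ] 0.0357 82.92453823152599
[array([ 0.3791, -0.2702,  0.026 ]), array([ 0.3856, -0.2204,  0.026 ]), array([ 0.4146, -0.2236,  0.026 ]), array([ 0.4081, -0.2743,  0.026 ])] [ 0.3969 -0.2471  0.026 ] [np.float64(0.0503), np.float64(0.0292), np.float64(0.0511), np.float64(0.0293)]
82.61138814193824
t 17.97 p [ 0.3941 -0.2485  0.2113] psi 177.51 tilt [-0.001  0.001] F [ 0.3 -0.2  0.3] gap 85.0
travel mm [ -2.4   1.2 200.3]
```

>>> send_rows(
  motion=[
    {"gripper": 85,"travel": [-2.4,1.2,25],"rotation": [0,0,4.8]},
    {"gripper": 85,"travel": [0,0,35],"rotation": [0,0,0]},
    {"gripper": 85,"travel": [0,0,35],"rotation": [0,0,0]},
    {"gripper": 85,"travel": [0,0,35],"rotation": [0,0,0]},
    {"gripper": 85,"travel": [0,0,25],"rotation": [0,0,0]},
    {"gripper": 85,"travel": [0,0,20],"rotation": [0,0,0]},
    {"gripper": 85,"travel": [0,0,15],"rotation": [0,0,0]},
    {"gripper": 85,"travel": [0,0,10],"rotation": [0,0,0]},
    {"gripper": 85,"travel": [0,0,0],"rotation": [0,0,0]},
    {"gripper": 85,"travel": [0,0,0],"rotation": [0,0,0]},
  ],
)

```text
t: 18.8
tcp_pos: [0.3964, -0.2475, 0.0116]
tool_rot: [0.063, 0.998, 0.0, -0.0]
force: [0.5, -0.3, 0.7]
finger_gap: 0.991
```

>>> send_rows(
  newtons=40,
  motion=[
    {"gripper": 60,"travel": [0,0,0],"rotation": [0,0,0]},
    {"gripper": 55,"travel": [0,0,0],"rotation": [0,0,0]},
    {"gripper": 45,"travel": [0,0,0],"rotation": [0,0,0]},
    {"gripper": 40,"travel": [0,0,0],"rotation": [0,0,0]},
    {"gripper": 40,"travel": [0,0,0],"rotation": [0,0,0]},
    {"gripper": 40,"travel": [0,0,0],"rotation": [0,0,0]},
    {"gripper": 40,"travel": [0,0,0],"rotation": [0,0,0]},
    {"gripper": 40,"travel": [0,0,0],"rotation": [0,0,0]},
    {"gripper": 40,"travel": [0,0,0],"rotation": [0,0,0]},
  ],
)

```text
t: 19.55
tcp_pos: [0.3963, -0.2479, 0.0133]
tool_rot: [0.064, 0.998, -0.0, 0.001]
force: [0.9, 1.6, 5.0]
finger_gap: 0.595
```

>>> send_rows(
  motion=[
    {"gripper": 40,"travel": [0,0,-5],"rotation": [0,0,0]},
    {"gripper": 40,"travel": [0,0,-10],"rotation": [0,0,0]},
    {"gripper": 40,"travel": [0,0,-20],"rotation": [0,0,0]},
    {"gripper": 40,"travel": [0,0,-30],"rotation": [0,0,0]},
    {"gripper": 40,"travel": [0,0,-30],"rotation": [0,0,-2.4]},
    {"gripper": 40,"travel": [0,0,-15],"rotation": [0,0,-2.4]},
    {"gripper": 40,"travel": [0,0,0],"rotation": [0,0,0]},
    {"gripper": 40,"travel": [0,0,0],"rotation": [0,0,0]},
  ],
)

```text
t: 20.22
tcp_pos: [0.3962, -0.2481, 0.1232]
tool_rot: [0.023, 1.0, -0.001, 0.001]
force: [-0.3, -0.7, -2.9]
finger_gap: 0.598
```

Run:
```python
from h import *
S=np.array([.4725,-.0888]);t=np.radians(-2.6);x=np.array([np.cos(t),np.sin(t)]);w=S+.032*x
go(*w,.06)
```

```text
t 20.22 p [ 0.3962 -0.2481  0.1232] psi 177.4 tilt [ 0.002 -0.002] F [-0.3 -0.7 -2.9] gap 51.0
travel mm [-100.9  162.7   63.1]
```

>>> send_rows(
  motion=[
    {"gripper": 40,"travel": [-8,12,0],"rotation": [0,0,0]},
    {"gripper": 40,"travel": [-15,25,0],"rotation": [0,0,0]},
    {"gripper": 40,"travel": [-18,29,0],"rotation": [0,0,0]},
    {"gripper": 40,"travel": [-18,29,0],"rotation": [0,0,0]},
    {"gripper": 40,"travel": [-18,29,0],"rotation": [0,0,0]},
    {"gripper": 40,"travel": [-15,25,0],"rotation": [0,0,0]},
    {"gripper": 40,"travel": [-9,13.7,0],"rotation": [0,0,0]},
    {"gripper": 40,"travel": [0,0,10],"rotation": [0,0,0]},
    {"gripper": 40,"travel": [0,0,20],"rotation": [0,0,0]},
    {"gripper": 40,"travel": [0,0,15],"rotation": [0,0,0]},
    {"gripper": 40,"travel": [0,0,10],"rotation": [0,0,0]},
    {"gripper": 40,"travel": [0,0,0],"rotation": [0,0,0]},
  ],
)

```text
t: 21.22
tcp_pos: [0.5013, -0.0894, 0.0638]
tool_rot: [0.023, 1.0, 0.001, -0.004]
force: [-0.4, -0.1, -3.7]
finger_gap: 0.595
```

Run:
```python
from h import *
S=np.array([.4725,-.0888]);t=np.radians(-2.6);x=np.array([np.cos(t),np.sin(t)]);w=S+.032*x
go(*w,.0575)
```

```text
t 21.22 p [ 0.5013 -0.0894  0.0638] psi 177.39 tilt [-0.007  0.003] F [-0.4 -0.1 -3.7] gap 50.8
travel mm [-3.3 -0.7  6.3]
```

>>> send_rows(
  motion=[
    {"gripper": 40,"travel": [0,-0.5,0],"rotation": [0,0,0]},
    {"gripper": 40,"travel": [0,0,0],"rotation": [0,0,0]},
    {"gripper": 40,"travel": [0,0,2],"rotation": [0,0,0]},
    {"gripper": 40,"travel": [0,0,2],"rotation": [0,0,0]},
    {"gripper": 40,"travel": [0,0,2],"rotation": [0,0,0]},
    {"gripper": 40,"travel": [0,0,2],"rotation": [0,0,0]},
    {"gripper": 40,"travel": [0,0,0],"rotation": [0,0,0]},
    {"gripper": 40,"travel": [0,0,0],"rotation": [0,0,0]},
  ],
)

```text
t: 21.88
tcp_pos: [0.504, -0.0902, 0.059]
tool_rot: [0.022, 1.0, 0.0, -0.0]
force: [-0.1, -0.3, -3.2]
finger_gap: 0.593
```

>>> send_rows(
  motion=[
    {"gripper": 40,"travel": [0,0,1],"rotation": [0,0,0]},
    {"gripper": 40,"travel": [0,0,1],"rotation": [0,0,0]},
    {"gripper": 40,"travel": [0,0,0],"rotation": [0,0,0]},
  ],
)

```text
t: 22.13
tcp_pos: [0.504, -0.0902, 0.0569]
tool_rot: [0.022, 1.0, 0.0, -0.0]
force: [0.1, 0.1, -2.7]
finger_gap: 0.595
```

>>> send_rows(
  motion=[
    {"gripper": 40,"travel": [0,0,0.7],"rotation": [0,0,0]},
    {"gripper": 40,"travel": [0,0,0.7],"rotation": [0,0,0]},
    {"gripper": 40,"travel": [0,0,0],"rotation": [0,0,0]},
  ],
)

```text
t: 22.38
tcp_pos: [0.5041, -0.0902, 0.0559]
tool_rot: [0.022, 1.0, -0.0, 0.0]
force: [-1.1, 0.9, 0.5]
finger_gap: 0.593
```

>>> send_rows(
  motion=[
    {"gripper": 40,"travel": [0,0,0.5],"rotation": [0,0,0]},
    {"gripper": 40,"travel": [0,0,0],"rotation": [0,0,0]},
  ],
)

```text
t: 22.55
tcp_pos: [0.5041, -0.0902, 0.0558]
tool_rot: [0.022, 1.0, -0.0, 0.0]
force: [-2.1, 0.1, 4.8]
finger_gap: 0.594
```

Seated: the force changed from −2.7 to +4.8 N at z=0.056. Releasing gradually and backing off.

>>> send_rows(
  motion=[
    {"gripper": 52,"travel": [0,0,0],"rotation": [0,0,0]},
    {"gripper": 56,"travel": [0,0,0],"rotation": [0,0,0]},
    {"gripper": 62,"travel": [0,0,0],"rotation": [0,0,0]},
    {"gripper": 72,"travel": [0,0,0],"rotation": [0,0,0]},
    {"gripper": 78,"travel": [0,0,0],"rotation": [0,0,0]},
    {"gripper": 78,"travel": [0,0,0],"rotation": [0,0,0]},
    {"gripper": 78,"travel": [0,0,-10],"rotation": [0,0,0]},
    {"gripper": 78,"travel": [0,0,-20],"rotation": [0,0,0]},
    {"gripper": 78,"travel": [0,0,-30],"rotation": [0,0,0]},
    {"gripper": 78,"travel": [0,0,-40],"rotation": [0,0,0]},
    {"gripper": 78,"travel": [0,0,-40],"rotation": [0,0,0]},
    {"gripper": 78,"travel": [0,0,-40],"rotation": [0,0,0]},
  ],
)

```text
t: 23.55
tcp_pos: [0.5034, -0.0899, 0.2374]
tool_rot: [0.022, 1.0, 0.0, -0.0]
force: [0.5, -0.2, -0.4]
finger_gap: 0.913
```

>>> send_rows(
  motion=[
    {"gripper": 78,"travel": [0,0,0],"rotation": [0,0,0]},
    {"gripper": 78,"travel": [0,0,0],"rotation": [0,0,0]},
    {"gripper": 78,"travel": [0,0,0],"rotation": [0,0,0]},
    {"gripper": 78,"travel": [0,0,0],"rotation": [0,0,0]},
  ],
)

```text
t: 23.88
tcp_pos: [0.5028, -0.0897, 0.234]
tool_rot: [0.022, 1.0, 0.001, -0.001]
force: [-0.5, -0.1, 0.1]
finger_gap: 0.915
```

Run:
```python
from h import *
st();c=manip.calibration('wrist');b=manip.snapshot('wrist');a=manip.snapshot('scene');save('w9',b)
S=np.array([.4725,-.0888]);t=np.radians(-2.6);x=np.array([np.cos(t),np.sin(t)]);y=np.array([-x[1],x[0]])
g=cv2.cvtColor(b,cv2.COLOR_RGB2GRAY)
p=w2px(c,[*(S+.032*x),.08]);u,v=p.astype(int);print(p)
roi=(g[v-30:v+30,u-45:u+45]<125).astype(np.uint8);n,l,s,cen=cv2.connectedComponentsWithStats(roi)
for i in range(1,n):
    if s[i,4]>60:
        q=np.argwhere(l==i)[:,::-1]+[u-45,v-30];P=np.array([px2w(c,*k,.082)[:2]-S for k in q]);P=np.stack([P@x,P@y],1).astype(np.float32)*1000;print('dark comp station mm',cv2.minAreaRect(P))
sc=manip.calibration('scene');print('scene handle exp',w2px(sc,[*(S+.085*x-.092*y),.06]).round())
hsv=cv2.cvtColor(a,cv2.COLOR_RGB2HSV);mk=((hsv[...,0]<8)|(hsv[...,0]>172))&(hsv[...,1]>150)&(hsv[...,2]>80)
k,l,s,cen=cv2.connectedComponentsWithStats(mk.astype(np.uint8));print([(cen[j].round(0).tolist(),int(s[j,4])) for j in range(1,k) if s[j,4]>15])
o=np.zeros((480,800,3),np.uint8);o[:,:400]=cv2.resize(a[160:280,170:270],None,fx=4,fy=4,interpolation=cv2.INTER_CUBIC);o[:,400:]=cv2.resize(b[80:320,180:380],(400,480));save('m9',o)
```

```text
t 23.88 p [ 0.5028 -0.0897  0.234 ] psi 177.46 tilt [-0.003  0.001] F [-0.5 -0.1  0.1] gap 78.1
[284.16300799 191.09583749]
dark comp station mm ((31.717954635620117, -32.25093078613281), (8.495038986206055, 56.60564041137695), 88.5585708618164)
dark comp station mm ((32.36811828613281, 34.04475784301758), (55.582305908203125, 13.337264060974121), 2.314021110534668)
dark comp station mm ((33.403778076171875, -2.4930191040039062), (19.2082576751709, 42.221439361572266), 0.046206034719944)
scene handle exp [263. 216.]
[([357.0, 2.0], 27), ([372.0, 5.0], 73), ([271.0, 125.0], 73), ([255.0, 189.0], 46), ([262.0, 216.0], 118), ([554.0, 263.0], 143)]
```

View pics/m9.png

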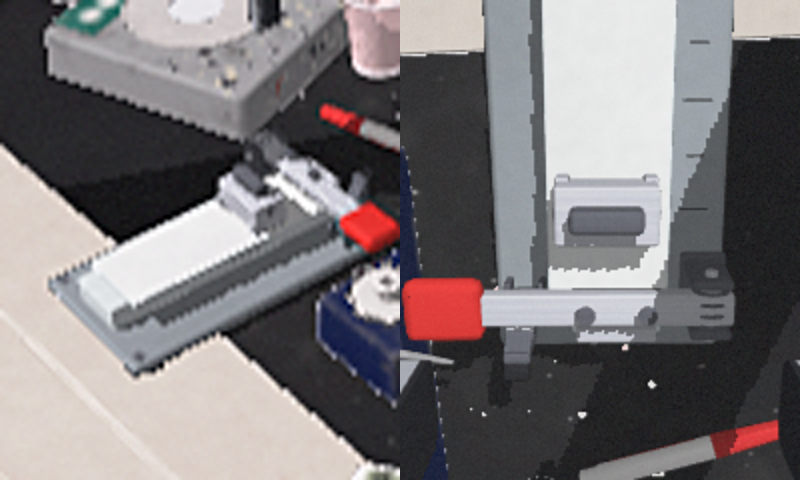

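The final view shows the applicator square on the panel at (607,215) in the mosaic, beside the lowered lever. The red handle at (445,308) is held by the catch, and the marker is undisturbed. Handing in.

```bash
python3 -c "
from h import *
print(manip.sign_off())"
```

```text
the job is handed in; nothing more can be done
None
```

The drawdown plate is set up and I handed the job in; the last reading was at about 24 s of the 64 s allowed. The hand-in reports no verdict, so the results below are my own checks.

- **Panel:** I carried it round the post, laid it on the bed and slid it to the stop. Contact came within 0.3 mm of the predicted spot. Before I pressed the lever, it measured centred within about 1 mm and parallel to the base.
- **Clamp lever:** I pressed the handle to its hard stop (18 N) and let go. In both outside cameras it then sat at the expected held-down position. I did not measure the catch angle or the foot's force on the panel directly.
- **Applicator:** I set it down gently, with about 5 N on the tool at contact. It measures about 33 mm from the panel's middle towards the clamp, 2.5 mm off the centre line and square to within about 1°.
- **Bystanders:** The last picture shows the marker and the part of the pink cup in view where they were. I never moved near the timer and did not check it again at the end.

Two checks disagreed on the way:
- The scene camera read about 8.5 mm low in y compared with the wrist camera and the arm's own position, so I relied on the wrist camera.
- The panel touched the bed about 4 mm early, probably because it was slightly tilted in the grip. I released it, gripped it again and shifted it 4 mm before sliding it in.

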